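# Hold the stop rod across the chute mouth

## Task

The tote under the parts chute is about to be changed, so bar the chute: take the long stop rod off the V-block stand by its black grip and slide it, without forcing, through the bushing in one side wall of the chute and on through the one in the opposite wall, until its tip stands clearly out beyond. Finish still gripping the rod, holding it steady across both bushings without leaning hard on them: nothing else keeps it in. Leave the short rod and everything else on the bench as they are.

Things in the scene. Friction and masses are not known exactly. Their poses are not given: they have to be found in the camera images.
- stop_rod: Long stop rod: round steel shaft 12 mm thick, 125 mm from collar to tip (last 8 mm taper to 6 mm); collar 22 mm across, 4 mm thick; behind it a black flat-sided grip 48 long, 16 wide (y), 24 high (z). Origin on the axis at the collar's front face, +x to the tip: grip's middle at x = -28 mm, balance at about +41. About 0.14 kg. On the stand it lies level, axis 50 mm above the bench, z up.
- rod_tip (a point): Centre of the long stop rod's tip; axes as stop_rod.
- rod_grip (a point): Middle of the long stop rod's black grip, on the rod's axis; axes as stop_rod.
- short_rod: The shorter rod on the same stand: same shape, thickness and grip, but its shaft is only 85 mm, too short to span the chute; it stays there. Origin and axes as for the stop rod. Which rod lies on which side of the stand varies; they are parallel, 84 mm apart, pointing the same way.
- rod_stand: Fixed aluminium stand, base 90 x 140 x 10 mm (x, y, z), two crossbars with open-topped V cradles at x = -30 and +30 mm, top 56 mm above the bench. Origin at the centre of its underside. The rods lie along its x, tips to +x, collars' front faces at x = -40 mm, grips overhanging its edge; they lift straight up.
- chute: Fixed stainless chute with its shelf. Open channel, 70 mm wide inside, walls 3 mm, falling at 22 degrees to the tote. Origin on the bench below the middle between the two bushings; x level, up the chute (away from the tote); y along the bushings' common axis; z up. Wall tops are 25 mm (square to the slope) above that axis. Legs at x = +75 mm under it; shelf from x = +262 mm, 460 wide, 245 high.
- bushing_mid (a point): Middle between the bushings on their level common axis, 125 mm above the bench, 20 mm above the channel floor, 45 mm up from its lower lip; axes as chute. Each bushing is a brass ring in a side wall, 31 mm outside, bore 16 mm, coned at both ends to about 23 mm, reaching from 31 to 46 mm from this point along y.
- bushing_right (a point): Outer mouth of the bushing in the chute's -y wall, on the axis, 46 mm from the middle; axes as chute.
- bushing_left (a point): Outer mouth of the bushing in the chute's +y wall, on the axis, 46 mm from the middle; axes as chute.
- tote: Loose blue plastic tote, 160 x 170 mm (x, y) and 72 mm high, under the chute's lower lip, holding small parts. Origin at the centre of its underside. Not to be moved.
- jumper_block: Loose nickel-plated jumper block 30 x 14 x 12 mm on the bench near the chute's mouth; origin at the centre of its underside. Not to be moved.
- ferrite_bead: Loose black ferrite bead, upright hollow cylinder 20 mm diameter, 26 mm high, near the chute's mouth; origin at the centre of its underside. Not to be moved.
- nylon_spacer: Loose white nylon spacer, upright hollow cylinder 18 mm diameter, 24 mm high, near the chute's mouth; origin at the centre of its underside. Not to be moved.
- tip_cleaner: Loose iron-tip cleaner, a dark metal pot 72 mm diameter and 38 mm high with brass wool; origin at the centre of its underside. Not to be moved.
- screwdriver: Loose screwdriver 170 mm long lying on the right of the bench, handle 28 mm thick at most; not to be moved.
- flux_bottle: Loose amber bottle 38 mm diameter, 85 mm high with a black cap, on the right; origin at the centre of its underside. Not to be moved.
Mind the look-alikes: they are no part of the job. Leave any yellow look-alike of the stop_rod alone.

How it is judged (in metres and radians):
On the way, in this order (a step that is already met when the one before it is completed fails the run):
1. the long stop rod is lifted clear of the stand (height (world z) of stop_rod above 0.08 m and height (world z) of rod_tip above 0.07 m and contact force between the fingers and stop_rod above 1 N), for 0.2 s.
2. the rod's tip has come through the first bushing into the channel, the rod in line with both bushings (x of rod_tip in the frame of bushing_mid between -0.007 and 0.007 m and z of rod_tip in the frame of bushing_mid between -0.007 and 0.007 m and x of stop_rod in the frame of bushing_mid between -0.007 and 0.007 m and z of stop_rod in the frame of bushing_mid between -0.007 and 0.007 m and angle between the x axis of stop_rod and the y axis of chute, either way round below 0.09 rad and y of rod_tip in the frame of bushing_mid between -0.031 and 0.031 m), for 0.1 s.
At the end, for the whole second after the job is handed in: Stop rod gripped (over 3 N, grasp point within 30 mm of its grip's middle), at rest; tip 8 mm or more beyond the second bushing, collar outside the first, both ends within 7 mm of the bushings' axis, in line within 0.09 rad; under 20 N on the chute; other loose things within 30 mm of their starts (x of rod_tip in the frame of bushing_mid between -0.007 and 0.007 m and z of rod_tip in the frame of bushing_mid between -0.007 and 0.007 m and x of stop_rod in the frame of bushing_mid between -0.007 and 0.007 m and z of stop_rod in the frame of bushing_mid between -0.007 and 0.007 m and angle between the x axis of stop_rod and the y axis of chute, either way round below 0.09 rad and ((y of rod_tip in the frame of bushing_mid above 0.054 m and y of stop_rod in the frame of bushing_mid below -0.04 m) or (y of rod_tip in the frame of bushing_mid below -0.054 m and y of stop_rod in the frame of bushing_mid above 0.04 m)) and contact force between the fingers and stop_rod above 3 N and distance between the grasp point and rod_grip below 0.03 m and contact force between stop_rod and chute below 20 N and linear speed of stop_rod below 0.02 m/s and distance of each of short_rod, tote, jumper_block, ferrite_bead, nylon_spacer, tip_cleaner, screwdriver, flux_bottle from where it was at the start of the episode below 0.03 m); the arm keeps its last pose, push and grip.
It fails at once if another loose thing is shifted more than 30 mm (distance of any of short_rod, tote, jumper_block, ferrite_bead, nylon_spacer, tip_cleaner, screwdriver, flux_bottle from where it was at the start of the episode above 0.03 m).
It fails at once if the rod is forced against the chute, over 60 N (contact force between stop_rod and chute above 60 N).
It also fails if it takes over 42 s, if anything falls off the work surface, if the arm or the gripper's body presses on something with over 40 N, if the wrist force passes 120 N, or if a joint passes its speed limit or range.

## Robot

A 6-joint arm with a two-finger parallel gripper is mounted at the origin on the work surface. World frame = base frame: x ahead of the robot, y to its left, z up, the work surface at z = 0. Lengths are in mm, angles in degrees, forces in N, time in s.
With the tool pointing down it reaches from about 350 to 850 mm from the base axis. Payload 8.1 kg.
Tool frame: the origin (TCP) lies midway between the tips of the shut fingers; the grasp point (between the pads) lies 19 mm behind it (r.grip_depth is the distance from the TCP to the grasp point, in mm); z points along the fingers, y is the direction in which the jaws open and shut (so a half turn about z gives the same grasp; the last joint's range is limited). The gripper opens to 85 mm and grips with 20 to 120 N. Pads are 22 mm wide; open, the fingers measure 114 mm over their backs; the gripper's body (76 mm by 85 mm) begins 54 mm behind the grasp point. The pads swing forward as they close: fully open they stand 13 mm farther back than shut.
Start: joints at [70.508, 7.471, 85.268, -0, 87.261, -4.893], TCP at [151.209, 580.639, 231.292] pointing down, gripper open.
Joint ranges: [-169.43, 169.43], [-51.17, 129.36], [1.28, 143.12], [-76.62, 256.62], [0, 156.53], [-152.29, 152.29]. Speed limits (degrees/s): [136.94, 136.94, 159.86, 180, 180, 180].

## Interface

Orientations are given as [roll, pitch, yaw] about the fixed x, y, z axes, in that order (R = Rz(yaw) Ry(pitch) Rx(roll)).
In Python, from bench import r, imaging gives the robot as it stands.
- The arm moves only by the shell command python3 -m creep 'ROWS' [FORCE]. ROWS is text: rows parted by semicolons, each of 7 numbers parted by spaces: the shift along the tool's x, y, z in cm, then the turn, a rotation vector about the tool's x, y, z in degrees, then the finger opening in cm, from 0 to 8.54. In form: dx dy dz ax ay az gripper; .... A call has 1 to 20 rows; each row is the pose to reach, as a shift and turn from the pose measured when the call began, along the tool's axes at that moment; what a row does not reach only later rows make up. A row lasts 1/10 s, in which the tool goes at most 50 mm and 8.59 degrees, less where a joint would pass 70% of its speed; a pose out of reach is approached as far as the arm can. A call with a gripper value outside its range is refused whole. The fingers move at their own pace and stop on an object; FORCE is the grip in N (left out, the last holds). Time passes only in rows, so rows that repeat a pose let the fingers close. It gives the time, the measured TCP pose, the force and the opening at its end, in the units of the state.
- r.sense(): the state, without advancing time (a new reading comes with each control period).
- imaging.snapshot(name): name is "scene" or "top"; returns the picture (480x640x3 uint8, red, green, blue); there is no depth.
- imaging.camera_info(name): a dict with "camera_matrix" (3x3 intrinsics, pixels), "R" (3x3) and "t" (3): a world point X has camera coordinates R X + t. Camera axes: x right, y down, z forward; pixel columns grow to the right and rows downward; lengths in mm; the calibration is good to about 2 mm. A picture is of the moment at which its call begins. camera_info takes no time and is no camera call.
- r.hand_in(): hands the job in, once; it reports no verdict.
The state is a dict: "time": time; "joint_pos": joint angles; "qd": joint speeds; "joint_efforts": joint torques, N m; "tool_pos": TCP position; "tcp_rot": TCP orientation; "ft_force": force on the tool from outside, world axes, zero at the start; "wrist_torque": the same for the moment, N m; "finger_gap": finger opening in mm.
Only numpy, scipy, OpenCV 4.12 (cv2) and the standard library are available. Lean on these libraries where they do the work, as an engineer would, in place of code of your own. Each camera call takes 0.05 s, during which the arm holds its last target.

## Working session

There is one attempt and no reset: what is moved stays moved. The work goes in short steps, Python scripts to look and compute and a shell command to move; the robot and the scene stay as the last step left them, time stands still between calls to the robot, and variables do not carry over. Pictures are saved under pics/ and viewed, and the job is handed in when it is done.

```bash
ls; mkdir -p pics; python3 - <<'E'
from bench import r, imaging
import cv2
for n in ("scene","top"):
    im=imaging.snapshot(n); cv2.imwrite(f"pics/{n}0.png",im[:,:,::-1]); print(imaging.camera_info(n))
print(r.sense())
E
```

```text
pics
{'camera_matrix': array([[614.90892349,   0.        , 313.73155036],
       [  0.        , 614.90892349, 239.82486679],
       [  0.        ,   0.        ,   1.        ]]), 'R': array([[ 0.65163347,  0.75834171, -0.01707837],
       [ 0.55735611, -0.4939583 , -0.6673525 ],
       [-0.51451724,  0.4253505 , -0.74454615]]), 't': array([-369.17813656, -242.99516137, 1671.23699285])}
{'camera_matrix': array([[614.38253337,   0.        , 315.21329207],
       [  0.        , 614.38253337, 234.19073581],
       [  0.        ,   0.        ,   1.        ]]), 'R': array([[ 0.01900938, -0.99977515,  0.00939671],
       [-0.99751658, -0.01960226, -0.06764934],
       [ 0.06781833, -0.0080874 , -0.99766491]]), 't': array([-6.74613404e-01,  5.38972481e+02,  1.36032289e+03])}
{'time': 0.1, 'joint_pos': array([ 7.05080658e+01,  7.51029256e+00,  8.53225531e+01,  5.21105078e-04,
        8.72604173e+01, -4.89160114e+00]), 'qd': array([ 0.02037571, -0.1541832 , -0.11778091,  0.01802262, -0.03997073,
       -0.07579454]), 'joint_efforts': array([ 2.15168671e-03, -5.70954823e+01, -5.01937723e+01, -6.31501916e-05,
        8.22512840e-03,  2.79042581e-06]), 'tool_pos': array([151.04429691, 580.17988107, 230.3590737 ]), 'tcp_rot': array([-1.79907121e+02, -8.47118532e-03,  1.65399635e+02]), 'ft_force': array([ 0.80026848,  0.3576376 , -0.44281174]), 'wrist_torque': array([-0.00984056,  0.00162867,  0.02982826]), 'finger_gap': 85.0719145104374}
```

View pics/scene0.png

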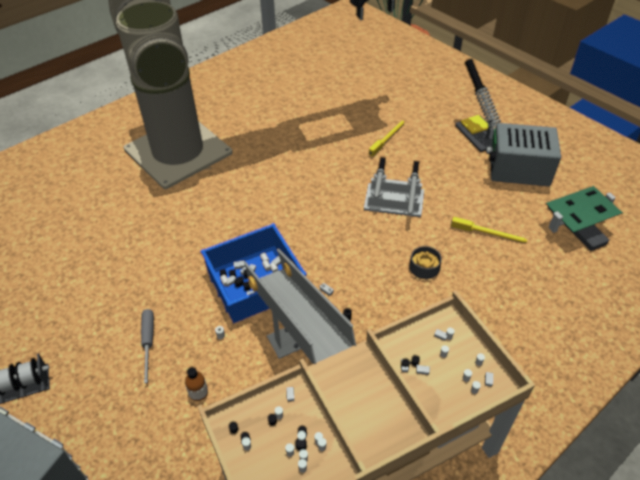

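View pics/top0.png

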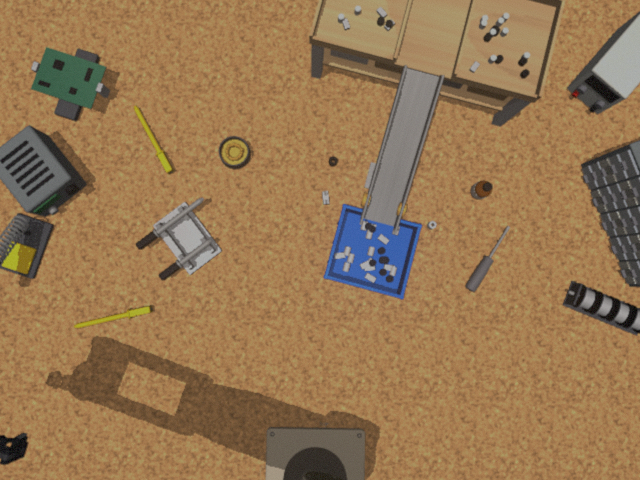

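The scene view shows the stand at about (395,195) and the chute mouth over the tote at about (265,270). In the top view the stand is at (185,240), with grips to its left, and the bushings at about (366,210) and (402,210). I'll zoom in for accurate measurements.

```bash
cat > h.py <<'E'
import numpy as np, cv2
from bench import r, imaging
C={n:imaging.camera_info(n) for n in("scene","top")}
def proj(n,X):
    c=C[n];p=c["camera_matrix"]@(c["R"]@np.array(X,float)+c["t"]);return p[:2]/p[2]
def ray(n,uv):
    c=C[n];d=c["R"].T@np.linalg.solve(c["camera_matrix"],[uv[0],uv[1],1.]);o=-c["R"].T@c["t"];return o,d/np.linalg.norm(d)
def onz(n,uv,z):
    o,d=ray(n,uv);return o+d*(z-o[2])/d[2]
def tri(a,b):
    o1,d1=ray("scene",a);o2,d2=ray("top",b)
    s=np.linalg.lstsq(np.c_[d1,-d2],o2-o1,rcond=None)[0];p,q=o1+s[0]*d1,o2+s[1]*d2
    return (p+q)/2,np.linalg.norm(p-q)
E
python3 - <<'E'
from h import *
for n,b,l in (("top",(130,195,100,80),"a"),("top",(340,170,100,80),"b"),("scene",(355,150,80,72),"c"),("scene",(235,240,100,80),"d")):
    im=cv2.imread(f"pics/{n}0.png");x,y,w,h=b
    cv2.imwrite(f"pics/z{l}.png",cv2.resize(im[y:y+h,x:x+w],None,fx=8,fy=8,interpolation=cv2.INTER_CUBIC)[:600])
print(proj("top",(151,580,230)),proj("scene",(151,580,230)))
E
```

```text
[  4.07127291 429.58627256] [374.5697443   19.20174882]
```

View pics/za.png

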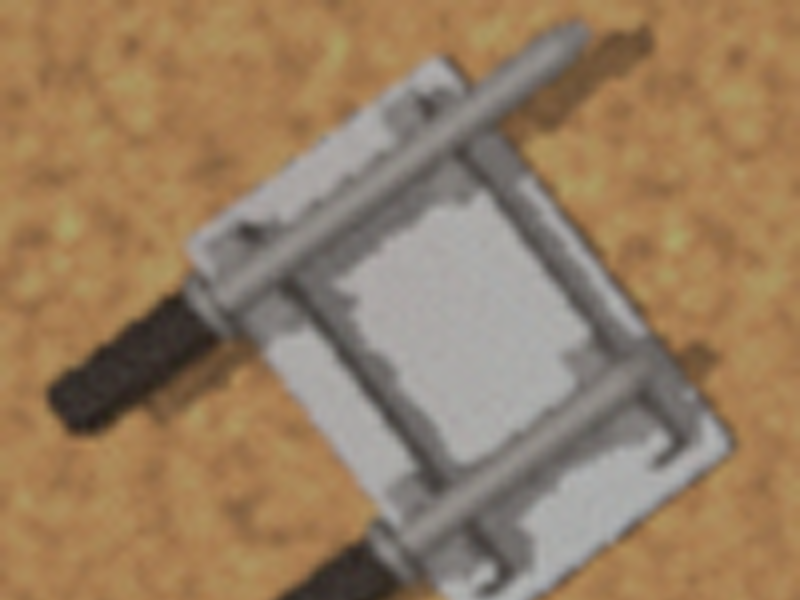

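View pics/zb.png

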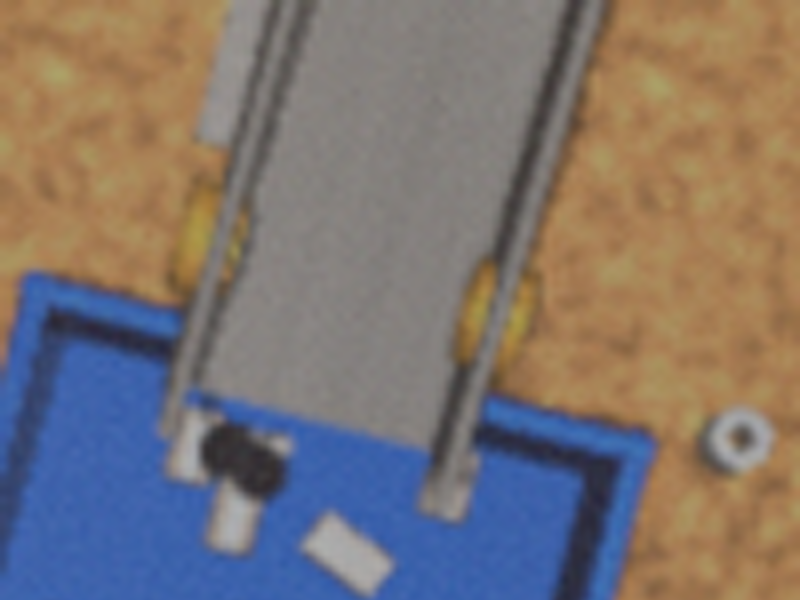

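View pics/zc.png

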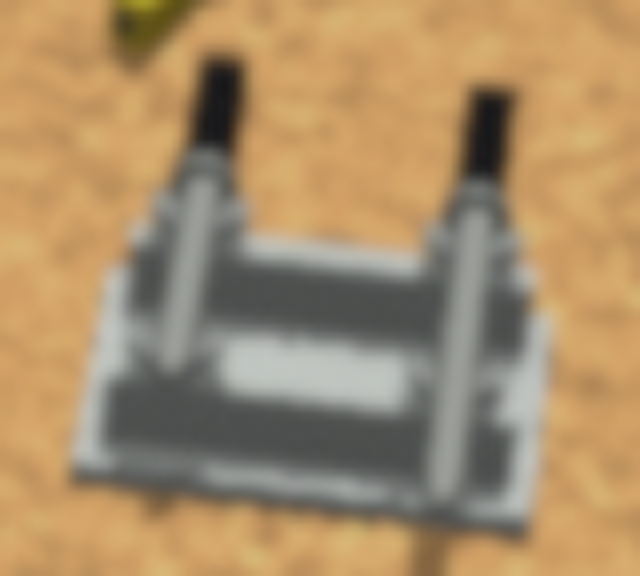

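View pics/zd.png

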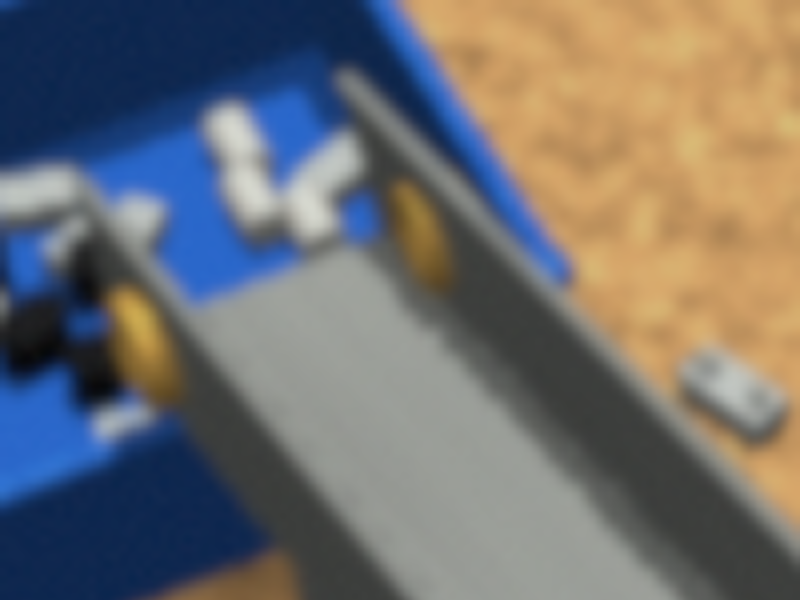

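```bash
cat > m1.py <<'E'
from h import *
im=cv2.imread("pics/top0.png");big=lambda b:cv2.resize(im[b[1]:b[1]+b[3],b[0]:b[0]+b[2]],None,fx=8,fy=8,interpolation=cv2.INTER_CUBIC)
def full(p,b): return (np.array(p)+.5)/8-.5+np.array(b[:2])
def comps(m,b,amin):
    n,l,s,c=cv2.connectedComponentsWithStats(m.astype(np.uint8))
    out=[]
    for i in range(1,n):
        if s[i,4]>amin:
            pts=np.argwhere(l==i)[:,::-1].astype(np.float32)
            out.append((full(cv2.minAreaRect(pts)[0],b),cv2.minAreaRect(pts)[1],cv2.minAreaRect(pts)[2],full(c[i],b),s[i],pts))
    return out
b=(130,195,100,100);B=big(b);hsv=cv2.cvtColor(B,cv2.COLOR_BGR2HSV)
m=(B.max(2)<75)
for o in comps(m,b,2000): print("dark",o[:5],onz("top",o[0],50),"c",onz("top",o[3],50))
b=(350,185,70,50);B=big(b);hsv=cv2.cvtColor(B,cv2.COLOR_BGR2HSV)
m=(hsv[...,0]>16)&(hsv[...,0]<32)&(hsv[...,1]>150)&(hsv[...,2]>90)
cv2.imwrite("pics/mb.png",np.hstack([B,cv2.cvtColor((m*255).astype(np.uint8),cv2.COLOR_GRAY2BGR)])[:600,:1120][:, ::2][::2])
for o in comps(m,b,300): print("brass",o[:5],onz("top",o[0],125))
print("cam",ray("top",(0,0))[0],ray("scene",(0,0))[0])
E
python3 m1.py
```

```text
dark (array([146.17757034, 240.39235687]), (67.81486511230469, 173.9488983154297), 52.969608306884766, array([146.24106632, 240.29281966]), array([   50,   295,   170,   137, 10480], dtype=int32)) [515.8918004  379.01253331  50.        ] c [516.11221888 378.88236278  50.        ]
dark (array([168.96657562, 271.1210022 ]), (62.83897399902344, 172.73516845703125), 53.36589050292969, array([169.03326868, 271.0362983 ]), array([ 235,  544,  165,  133, 9861], dtype=int32)) [449.85265204 326.98794658  50.        ] c [450.03951301 326.84947237  50.        ]
brass (array([364.9471159 , 195.57692337]), (19.023265838623047, 42.16497039794922), 11.309932708740234, array([364.96436501, 195.28852131]), array([110,  67,  24,  41, 563], dtype=int32)) [614.15347407 -91.29938391 125.        ]
brass (array([362.70126438, 201.98047829]), (18.772201538085938, 43.70699691772461), 5.440331935882568, array([362.69519854, 201.97254862]), array([ 96, 117,  21,  45, 617], dtype=int32)) [600.6617703  -86.80961991 125.        ]
brass (array([399.53767014, 205.82962418]), (11.007157325744629, 49.739112854003906), 24.443954467773438, array([399.57830056, 205.69627809]), array([389, 147,  22,  47, 356], dtype=int32)) [ 594.15723353 -163.54313451  125.        ]
brass (array([403.42158127, 212.78794479]), (11.292896270751953, 50.30472183227539), 19.179006576538086, array([403.37219551, 212.68229167]), array([421, 202,  20,  48, 312], dtype=int32)) [ 579.78544657 -171.76200306  125.        ]
cam [ 445.39198599   20.89209231 1393.61388734] [1235.88390978 -550.92778711 1075.84467567]
```

```bash
python3 - <<'E'
from h import *
im=cv2.imread("pics/top0.png");b=(300,0,270,130)
cv2.imwrite("pics/zs.png",cv2.resize(im[0:130,300:570],None,fx=2.9,fy=2.9,interpolation=cv2.INTER_CUBIC))
E
```

```text
(no output)
```

View pics/zs.png

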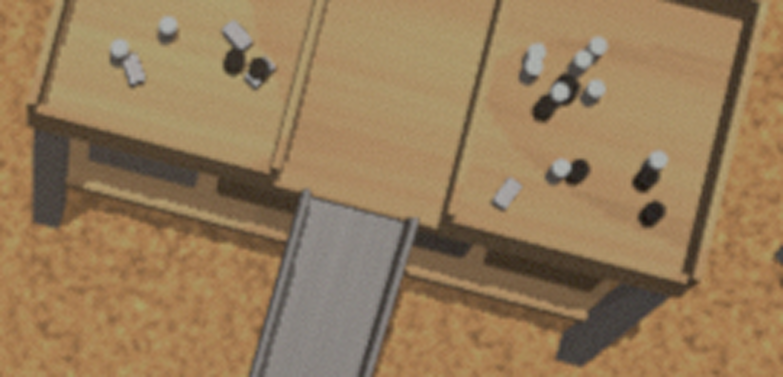

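View pics/mb.png

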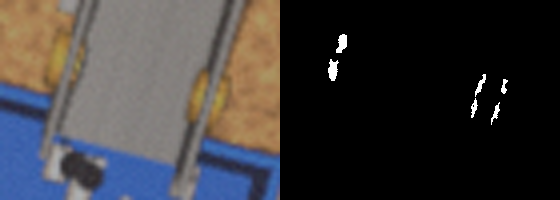

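The stop-rod grip is at (516,379). The pair spacing of 84.05 mm matches the 84 given. The brass mask came out too thin, so I'll refine it and get the yaw from the shelf edge.

```bash
python3 - <<'E'
from h import *
im=cv2.imread("pics/top0.png");hsv=cv2.cvtColor(im,cv2.COLOR_BGR2HSV)
for y in range(191,211): print(y,[tuple(int(v) for v in hsv[y,x]) for x in range(360,373)])
print()
for y in range(200,219): print(y,[tuple(int(v) for v in hsv[y,x]) for x in range(395,410)])
# shelf front edge: candidate points & tip
a=(np.array([40,118])+.5)/2.9-.5+[300,0]; b=(np.array([690,290])+.5)/2.9-.5+[300,0]
for z in(245,260): print(onz("top",a,z),onz("top",b,z))
tip=(np.array([583,30])+.5)/8-.5+[130,195]; print(onz("top",tip,50), onz("top",(np.array([650,372])+.5)/8-.5+[130,195],50))
st=(np.array([443,497])+.5)/8-.5+[355,150]; print("tip tri",tri(st,tip))
g=(np.array([492,135])+.5)/8-.5+[355,150];print("grip tri",tri(g,(146.2,240.35)))
E
```

```text
191 [(17, 128, 170), (18, 119, 171), (17, 127, 167), (16, 130, 161), (15, 124, 150), (14, 128, 145), (15, 126, 154), (15, 126, 146), (13, 51, 95), (15, 14, 112), (13, 14, 124), (11, 21, 98), (15, 10, 106)]
192 [(16, 128, 165), (17, 119, 172), (17, 122, 171), (16, 124, 156), (16, 132, 129), (16, 134, 137), (17, 128, 140), (16, 122, 138), (13, 37, 97), (23, 8, 126), (11, 17, 119), (15, 21, 97), (17, 16, 113)]
193 [(15, 130, 161), (16, 123, 170), (16, 123, 168), (16, 130, 155), (16, 137, 138), (17, 151, 142), (17, 145, 130), (17, 122, 119), (12, 32, 105), (4, 14, 128), (15, 14, 109), (23, 20, 100), (15, 15, 133)]
194 [(15, 126, 170), (17, 125, 169), (16, 122, 165), (16, 136, 142), (17, 149, 145), (18, 160, 155), (18, 159, 148), (17, 114, 136), (15, 30, 118), (18, 24, 128), (14, 38, 102), (14, 31, 106), (24, 10, 132)]
195 [(15, 128, 170), (18, 124, 168), (18, 123, 159), (17, 142, 142), (19, 150, 155), (18, 159, 165), (18, 157, 158), (15, 98, 140), (8, 16, 128), (8, 23, 122), (16, 64, 100), (15, 39, 105), (15, 15, 133)]
196 [(15, 134, 166), (16, 122, 169), (18, 127, 161), (18, 142, 154), 
[... 7175 characters left out ...]
 (15, 124, 166), (16, 127, 168)]
218 [(8, 17, 119), (45, 7, 78), (170, 11, 67), (13, 19, 95), (6, 10, 123), (4, 19, 109), (11, 76, 91), (13, 111, 108), (14, 122, 132), (14, 123, 141), (15, 132, 147), (15, 128, 155), (15, 128, 164), (17, 127, 167), (17, 122, 172)]
[895.33942368  21.99906145 245.        ] [ 789.11859173 -407.95371813  245.        ]
[889.46346167  21.9846053  260.        ] [ 784.6297908  -402.35332689  260.        ]
[610.84836264 259.22853194  50.        ] [517.18136846 237.99346278  50.        ]
tip tri (array([610.37134578, 258.58779055,  52.25831577]), np.float64(0.6097247757478463))
grip tri (array([516.14454444, 377.2395297 ,  59.58353105]), np.float64(2.0605761021456526))
```

```bash
python3 - <<'E'
from h import *
L=onz("top",(365.8,200.4),125);R=onz("top",(401.2,209.4),125);M=onz("top",(383.5,204.9),125)
print(L,R,M,np.linalg.norm(L-R),np.degrees(np.arctan2(-(L-R)[0],(L-R)[1])))
y=np.array([.2398,.9708]);x=np.array([y[1],-y[0]])
print("shelf dist",x@(np.array([895.3,22])-M[:2]),x@(np.array([889.5,22])-M[:2]))
# scene check: inner ring centres (right wall at crop(145,340)?, left wall (422,235))
f=lambda p:(np.array(p)+.5)/8-.5+[235,240]
for n,s in(("left inner",31),("right outer",-46),("left",38.5),("right",-38.5)):
    P=np.r_[M[:2]+y*s,125];q=proj("scene",P);print(n,P,q,(q-[235,240]+.5)*8-.5)
im=cv2.imread("pics/scene0.png");B=cv2.resize(im[240:320,235:335],None,fx=8,fy=8,interpolation=cv2.INTER_CUBIC)[:600]
for s in(31,-46):
  for t in np.radians(range(0,360,10)):
    P=np.r_[M[:2]+y*s+x*15.5*np.cos(t),125+15.5*np.sin(t)];q=(proj("scene",P)-[235,240]+.5)*8-.5
    cv2.circle(B,(int(q[0]),int(q[1])),2,(0,0,255),-1)
cv2.imwrite("pics/chk.png",B)
E
```

```text
[604.09660052 -93.21022499 125.        ] [ 586.76661171 -167.0740641   125.        ] [ 595.42964546 -130.15050126  125.        ] 75.86959364875655 -13.203956846301935
shelf dist 254.62844998997787 248.9978099899779
left inner [ 602.86344546 -100.05570126  125.        ] [286.46250503 269.43998942] [415.20004026 239.01991535]
right outer [ 584.39884546 -174.80730126  125.        ] [250.83534125 283.60056922] [130.18273003 352.3045538 ]
left [604.66194546 -92.77470126 125.        ] [289.86352022 268.08820213] [442.40816178 228.20561706]
right [ 586.19734546 -167.52630126  125.        ] [254.36345742 282.19826365] [158.40765937 341.08610916]
```

View pics/chk.png

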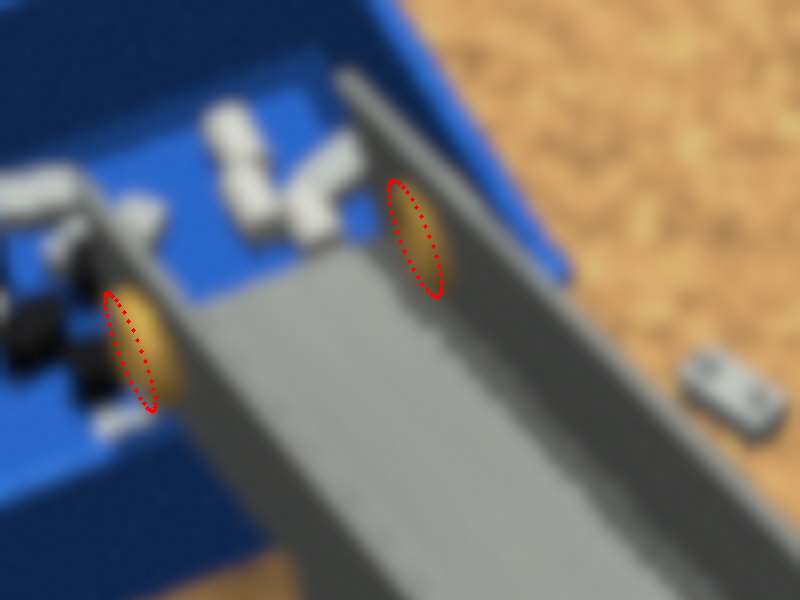

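The overlay lands on both brass rings (about (135,350) and (415,240) in the crop), so the bushing midpoint is (595.4,-130.2,125) and the chute yaw is about -13.9°. Next is the approach above the grip.

```bash
cat >> h.py <<'E'
from scipy.spatial.transform import Rotation as Ro
def rel(pos,psi,s=None):
    "row numbers (cm,deg) in tool frame for a tool-down pose at pos, yaw psi"
    s=s or r.sense();A=Ro.from_euler("xyz",s["tcp_rot"],degrees=True);T=Ro.from_euler("xyz",[180,0,psi],degrees=True)
    return np.round(A.inv().apply(np.array(pos)-s["tool_pos"])/10,3),np.round((A.inv()*T).as_rotvec(degrees=True),2)
E
python3 - <<'E'
from h import *
print(rel((516.3,378.6,120),128.2))
E
```

```text
(array([-40.429, -10.282,  11.047]), array([-9.00e-02,  2.00e-02,  3.72e+01]))
```

```bash
python3 -m creep '-4 -1 1 0 0 4 8.5; -8 -2 2 0 0 8 8.5; -12 -3 3 0 0 12 8.5; -16 -4 4 0 0 16 8.5; -20 -5 5 0 0 20 8.5; -24 -6 6 0 0 24 8.5; -28 -7 7 0 0 28 8.5; -32 -8 8 0 0 32 8.5; -36 -9 9 0 0 35 8.5; -39 -10 10 0 0 37 8.5; -40.43 -10.28 11.05 -0.1 0 37.2 8.5; -40.43 -10.28 11.05 -0.1 0 37.2 8.5; -40.43 -10.28 11.05 -0.1 0 37.2 8.5; -40.43 -10.28 11.05 -0.1 0 37.2 8.5; -40.43 -10.28 11.05 -0.1 0 37.2 8.5'
python3 - <<'E'
from h import *
for n in C: cv2.imwrite(f"pics/{n}1.png",imaging.snapshot(n)[:,:,::-1])
print(rel((516.3,378.6,31),128.2),r.sense()["ft_force"])
E
```

```text
time: 1.6
tool_pos: [515.6, 379.8, 120.7]
tcp_rot: [179.9, 0.0, 128.3]
ft_force: [0.3, 0.5, 0.2]
finger_gap: 85.2
(array([-0.101, -0.033,  8.966]), array([0.07, 0.02, 0.09])) [-0.54508786  0.10975408 -0.47369571]
```

View pics/top1.png

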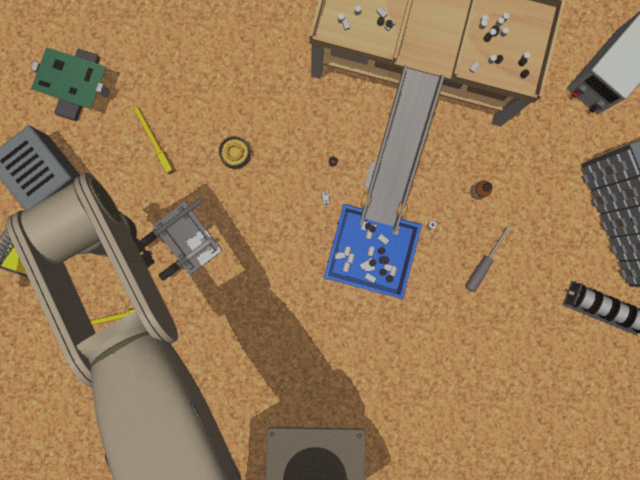

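View pics/scene1.png

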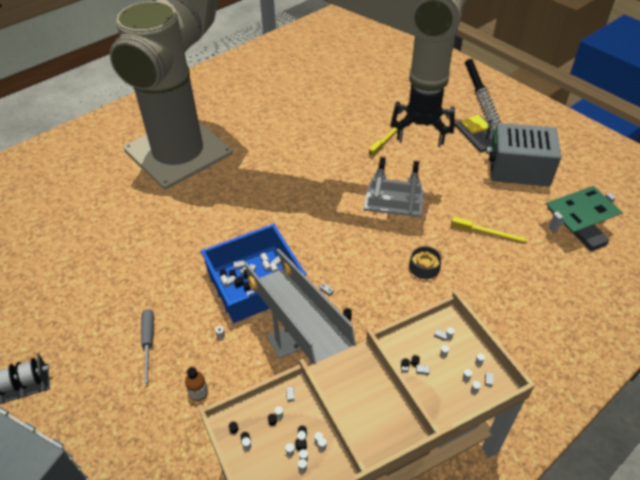

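The gripper is above the grip (scene (425,120), grip at (417,167)). Now descend and close.

```bash
python3 -m creep '-0.1 -0.03 2 0 0 0 8.5; -0.1 -0.03 4 0 0 0 8.5; -0.1 -0.03 6 0 0 0 8.5; -0.1 -0.03 7.5 0 0 0 8.5; -0.1 -0.03 8.5 0 0 0 8.5; -0.1 -0.03 8.97 0 0 0 8.5; -0.1 -0.03 8.97 0 0 0 8.5; -0.1 -0.03 8.97 0 0 0 8.5' 60
python3 -m creep '0 0 0 0 0 0 2; 0 0 0 0 0 0 0.8; 0 0 0 0 0 0 0.8; 0 0 0 0 0 0 0.8; 0 0 0 0 0 0 0.8; 0 0 0 0 0 0 0.8; 0 0 0 0 0 0 0.8; 0 0 0 0 0 0 0.8; 0 0 0 0 0 0 0.8; 0 0 0 0 0 0 0.8' 60
```

```text
time: 2.5
tool_pos: [516.9, 379.0, 31.9]
tcp_rot: [179.9, 0.0, 128.3]
ft_force: [1.1, 0.4, 0.3]
finger_gap: 84.9
time: 3.5
tool_pos: [516.1, 378.4, 31.9]
tcp_rot: [180.0, 0.0, 128.3]
ft_force: [-5.5, -3.0, 4.8]
finger_gap: 15.2
```

```bash
python3 -m creep '0 0 -0.5 0 0 0 0.8; 0 0 -1.5 0 0 0 0.8; 0 0 -3 0 0 0 0.8; 0 0 -5 0 0 0 0.8; 0 0 -7.5 0 0 0 0.8; 0 0 -10 0 0 0 0.8; 0 0 -12.5 0 0 0 0.8; 0 0 -14 0 0 0 0.8; 0 0 -14 0 0 0 0.8; 0 0 -14 0 0 0 0.8;0 0 -14 0 0 0 0.8; 0 0 -14 0 0 0 0.8' 60
python3 - <<'E'
from h import *
for n in C: cv2.imwrite(f"pics/{n}2.png",imaging.snapshot(n)[:,:,::-1])
s=r.sense();print(s["ft_force"],s["wrist_torque"],s["finger_gap"])
im=cv2.imread("pics/scene2.png");cv2.imwrite("pics/zz.png",cv2.resize(im[80:230,340:500],None,fx=4,fy=4,interpolation=cv2.INTER_CUBIC))
E
```

```text
time: 4.7
tool_pos: [515.1, 377.9, 170.0]
tcp_rot: [-179.8, 0.0, 128.3]
ft_force: [-0.4, -0.3, -1.5]
finger_gap: 15.2
[-0.72387887 -0.26245505 -1.58574845] [0.02415531 0.04504561 0.02598596] 15.089395271997416
```

View pics/zz.png

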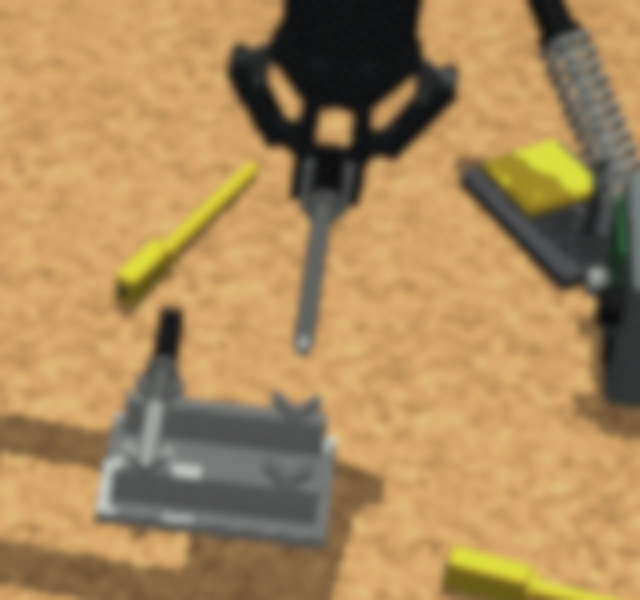

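View pics/top2.png

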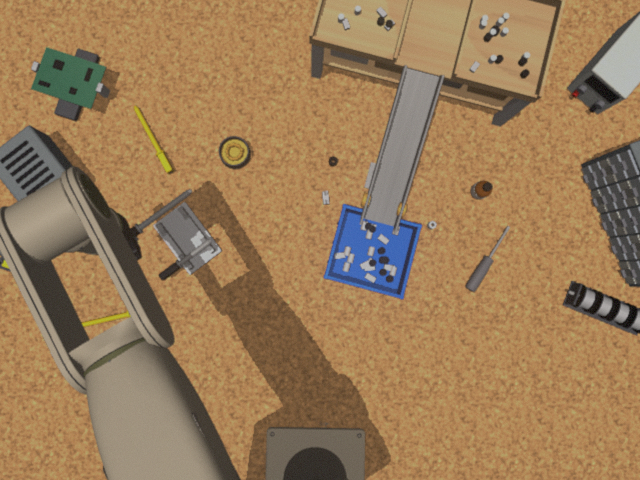

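```bash
python3 - <<'E'
from h import *
im=cv2.imread("pics/top2.png");Z=cv2.resize(im[180:240,125:205],None,fx=8,fy=8,interpolation=cv2.INTER_CUBIC)
d=np.array([np.cos(np.radians(-51.7)),np.sin(np.radians(-51.7))])
P=np.r_[515.1+153*d[0],377.9+153*d[1],189];print(P,proj("top",P),proj("scene",P))
q=(proj("top",P)-[125,180]+.5)*8;cv2.circle(Z,(int(q[0]),int(q[1])),3,(0,0,255),-1)
cv2.imwrite("pics/zt.png",Z)
im=cv2.imread("pics/scene2.png");Z=cv2.resize(im[120:180,385:465],None,fx=8,fy=8,interpolation=cv2.INTER_CUBIC)
q=(proj("scene",P)-[385,120]+.5)*8;cv2.circle(Z,(int(q[0]),int(q[1])),3,(0,0,255),-1)
cv2.imwrite("pics/zu.png",Z)
E
```

```text
[609.92619186 257.82921531 189.        ] [190.88235195 189.91275526] [415.98627821 167.25441622]
```

View pics/zt.png

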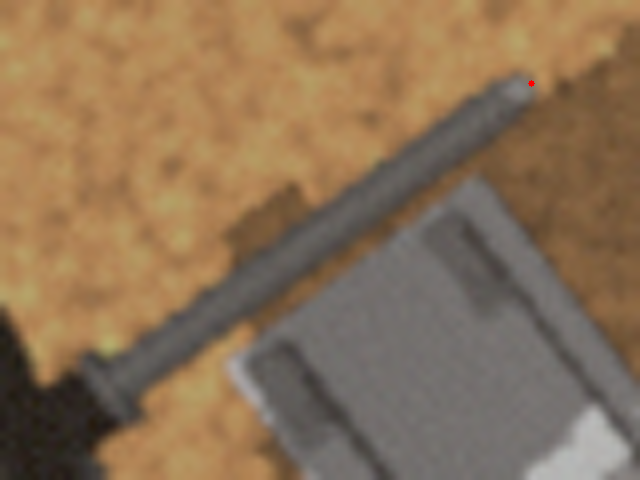

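View pics/zu.png

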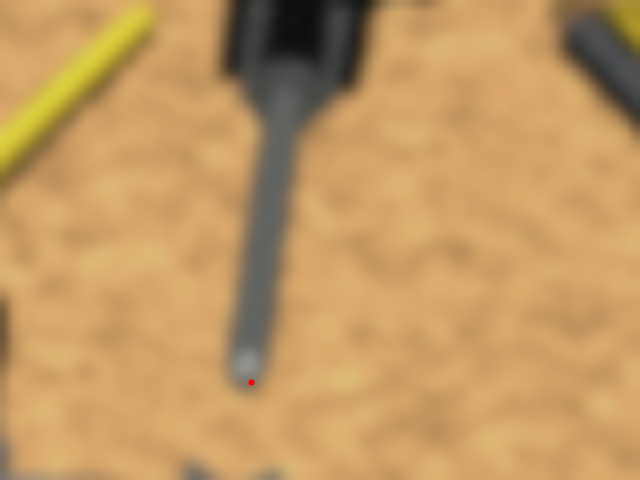

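```bash
python3 - <<'E'
from h import *
f=lambda p,o:(np.array(p)+.5)/8-.5+o
print(tri(f((247,371),[385,120]),f((527,87),[125,180])))
# collar centre
print(tri(f((285,90),[385,120]),f((112,385),[125,180])))
M=np.array([595.4,-130.2]);y=np.array([np.sin(np.radians(13.8)),np.cos(np.radians(13.8))])
# pregrasp: tip at y=+46+45 -> grip y=91+153
for tipy in(95,60): print(tipy,np.r_[M+y*(tipy+153),200],rel(np.r_[M+y*(tipy+153),170],76.2))
E
```

```text
(array([608.29220304, 257.88758496, 191.72806988]), np.float64(0.6197743735601429))
(array([532.368951  , 356.35268529, 190.8326126 ]), np.float64(2.314611508542487))
95 [654.55629748 110.64130142 200.        ] (array([-29.611,  -5.64 ,   0.066]), array([-0.1 ,  0.06, 52.08]))
60 [646.20762646  76.65160162 200.        ] (array([-31.762,  -8.401,   0.072]), array([-0.1 ,  0.06, 52.08]))
```

```bash
python3 -m creep '-2 -0.4 0 0 0 3 0.8; -4.5 -0.9 0 0 0 8 0.8; -7.5 -1.4 0 0 0 13 0.8; -10.5 -2 0 0 0 18 0.8; -13.5 -2.6 0 0 0 23 0.8; -16.5 -3.1 0 0 0 28 0.8; -19.5 -3.7 0 0 0 33 0.8; -22.5 -4.3 0 0 0 38 0.8; -25 -4.8 0 0 0 43 0.8; -27 -5.2 0 0 0 47 0.8; -28.6 -5.5 0 0 0 50 0.8; -29.6 -5.64 0.06 -0.1 0 52.1 0.8; -29.6 -5.64 0.06 -0.1 0 52.1 0.8; -29.6 -5.64 0.06 -0.1 0 52.1 0.8; -29.6 -5.64 0.06 -0.1 0 52.1 0.8; -29.6 -5.64 0.06 -0.1 0 52.1 0.8'
python3 - <<'E'
from h import *
M=np.array([595.4,-130.2]);y=np.array([np.sin(np.radians(13.8)),np.cos(np.radians(13.8))])
print(rel(np.r_[M+y*(75+153),106],76.2))
E
```

```text
time: 6.4
tool_pos: [654.2, 111.7, 170.2]
tcp_rot: [180.0, 0.0, 76.3]
ft_force: [-0.2, 0.1, -1.6]
finger_gap: 15.0
(array([-2.093,  0.051,  6.418]), array([0.03, 0.04, 0.08]))
```

Now to the pre-insertion pose, with the tip 75 mm from the middle (29 mm off the bushing mouth).

```bash
python3 -m creep '-0.2 0 0.8 0 0 0 0.8; -0.5 0 2 0 0 0 0.8; -1 0 3.5 0 0 0 0.8; -1.6 0 5 0 0 0 0.8; -2 0.05 6 0 0 0 0.8; -2.09 0.05 6.42 0 0 0.1 0.8; -2.09 0.05 6.42 0 0 0.1 0.8; -2.09 0.05 6.42 0 0 0.1 0.8; -2.09 0.05 6.42 0 0 0.1 0.8; -2.09 0.05 6.42 0 0 0.1 0.8'
cat > look.py <<'E'
import sys
from h import *
k=sys.argv[1]
M=np.array([595.4,-130.2]);a=np.radians(13.8);y=np.array([np.sin(a),np.cos(a)])
s=r.sense();print(s["tool_pos"],s["tcp_rot"],s["ft_force"],s["wrist_torque"],s["finger_gap"])
for n,(x0,y0,w,h) in(("top",(310,160,100,75)),("scene",(245,205,100,75))):
    im=imaging.snapshot(n)[:,:,::-1].copy();cv2.imwrite(f"pics/{n}{k}.png",im)
    Z=cv2.resize(im[y0:y0+h,x0:x0+w],None,fx=8,fy=8,interpolation=cv2.INTER_CUBIC)
    for t in range(-46,200,23):
        q=(proj(n,np.r_[M+y*t,125])-[x0,y0]+.5)*8;cv2.circle(Z,(int(q[0]),int(q[1])),2,(0,0,255),-1)
    cv2.imwrite(f"pics/{n}{k}z.png",Z)
E
python3 look.py 3
```

```text
time: 7.4
tool_pos: [650.4, 91.5, 106.9]
tcp_rot: [179.9, 0.0, 76.2]
ft_force: [0.4, -0.8, -0.8]
finger_gap: 15.0
[650.35162731  91.45301816 106.88510269] [1.79893419e+02 1.44727140e-02 7.61878205e+01] [ 0.44690498 -0.81952102 -0.75415111] [ 0.08407941 -0.00154148 -0.01331962] 14.978777071917454
```

View pics/top3z.png

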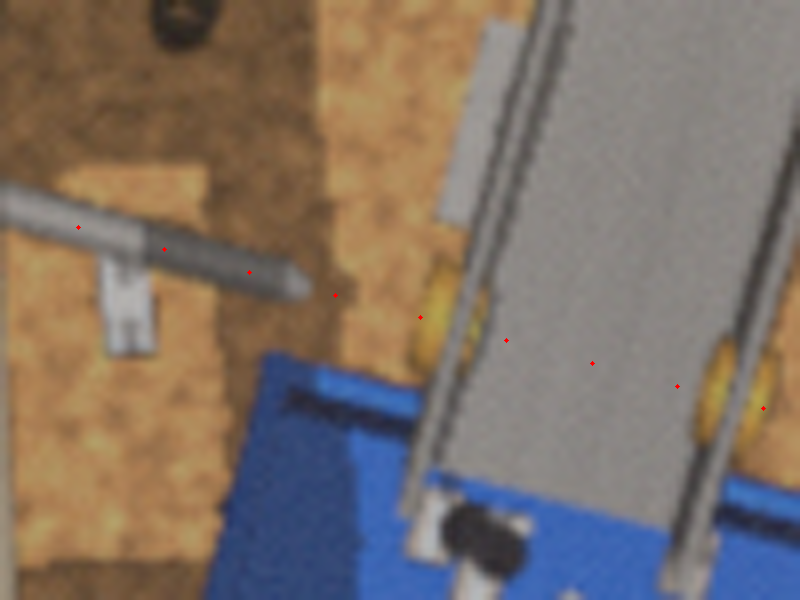

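View pics/scene3z.png

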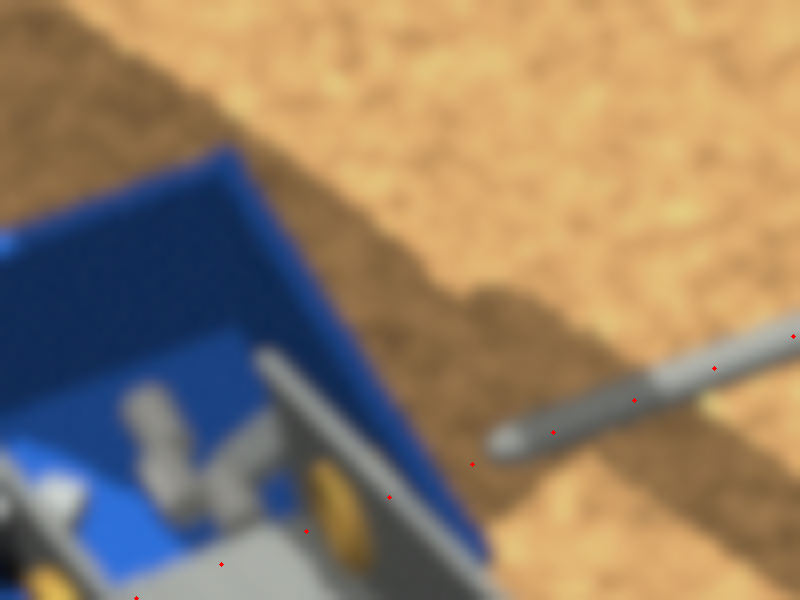

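The rod nearly lies on the predicted axis in both views: tip at about (300,285) in the top crop and (500,443) in the scene crop. I'll measure the rod's line properly.

```bash
cat > line.py <<'E'
import sys
from h import *
k=sys.argv[1]
def seg(n,box,cols,thr):
    im=cv2.imread(f"pics/{n}{k}.png");hsv=cv2.cvtColor(im,cv2.COLOR_BGR2HSV).astype(float)
    x0,y0,x1,y1=box;S=cv2.GaussianBlur(hsv[...,1],(0,0),.6);out=[]
    M=np.array([595.4,-130.2]);a=np.radians(13.8);yy=np.array([np.sin(a),np.cos(a)])
    A=proj(n,np.r_[M+yy*60,125]);B=proj(n,np.r_[M+yy*150,125])
    for u in cols:
        vp=A[1]+(u-A[0])*(B-A)[1]/(B-A)[0]
        vs=np.arange(vp-7,vp+7,.05);p=cv2.remap(S.astype(np.float32),np.full((1,len(vs)),u,np.float32),vs[None].astype(np.float32),cv2.INTER_LINEAR)[0]
        m=p<thr;
        c=np.argmin(np.abs(vs-vp)+1e3*(~m));i=c
        while i>0 and m[i-1]:i-=1
        j=c
        while j<len(vs)-1 and m[j+1]:j+=1
        out.append((u,(vs[i]+vs[j])/2,vs[j]-vs[i],vp))
    return np.array(out)
for n,cols in(("top",range(314,346,2)),("scene",range(309,345,2))):
    o=seg(n,(0,0,0,0),cols,75);print(n);print(np.round(o,2).tolist())
    g=np.abs(o[:,2]-np.median(o[:,2]))<.8
    f=np.polyfit(o[g,0],o[g,1]-o[g,3],1);print("fit offset px at first/last col",np.polyval(f,[o[0,0],o[-1,0]]))
E
python3 line.py 3
```

```text
top
[[314.0, 185.9, 5.95, 186.47], [316.0, 186.5, 5.8, 187.0], [318.0, 187.16, 5.75, 187.53], [320.0, 187.64, 5.85, 188.06], [322.0, 190.45, 10.2, 188.6], [324.0, 191.03, 10.1, 189.13], [326.0, 191.58, 10.05, 189.66], [328.0, 192.16, 9.95, 190.19], [330.0, 190.44, 5.45, 190.72], [332.0, 190.95, 5.3, 191.25], [334.0, 191.48, 5.4, 191.78], [336.0, 192.13, 5.45, 192.31], [338.0, 192.76, 5.65, 192.84], [340.0, 193.29, 5.75, 193.37], [342.0, 193.9, 5.7, 193.9], [344.0, 194.28, 5.7, 194.43]]
fit offset px at first/last col [-0.52553135 -0.05389214]
scene
[[309.0, 259.58, 5.8, 260.43], [311.0, 258.93, 6.1, 259.63], [313.0, 258.23, 6.1, 258.83], [315.0, 257.59, 6.0, 258.04], [317.0, 256.84, 5.8, 257.24], [319.0, 255.97, 5.95, 256.44], [321.0, 255.22, 5.95, 255.65], [323.0, 254.52, 6.15, 254.85], [325.0, 253.73, 5.95, 254.05], [327.0, 252.98, 6.15, 253.25], [329.0, 252.26, 6.3, 252.46], [331.0, 251.46, 6.3, 251.66], [333.0, 250.54, 5.95, 250.86], [335.0, 249.66, 6.0, 250.06], [337.0, 248.97, 5.7, 249.27], [339.0, 248.17, 5.8, 248.47], [341.0, 247.4, 5.75, 247.67], [343.0, 246.72, 5.8, 246.87]]
fit offset px at first/last col [-0.61929825 -0.15570175]
```

```bash
cat >> line.py <<'E'
print("--")
N=[]
for n,cols in(("top",range(314,346,2)),("scene",range(309,345,2))):
    o=seg(n,0 or (0,0,0,0),cols,75);g=np.abs(o[:,2]-np.median(o[:,2]))<.8
    f=np.polyfit(o[g,0],o[g,1],1);a=cols[0];b=cols[-1]
    c,d1=ray(n,(a,np.polyval(f,a)));_,d2=ray(n,(b,np.polyval(f,b)));m=np.cross(d1,d2);m/=np.linalg.norm(m);N.append((m,m@c))
D=np.cross(N[0][0],N[1][0]);D/=np.linalg.norm(D);D*=-np.sign(D[1])
a=np.radians(13.8);yy=np.array([np.sin(a),np.cos(a),0]);xx=np.array([yy[1],-yy[0],0]);M=np.array([595.4,-130.2,125])
for t in(-38,38,75,100,150,228):
    P=np.linalg.solve([N[0][0],N[1][0],yy],[N[0][1],N[1][1],yy@M+t]);print("chute y",t,"x,z off",xx@(P-M),P[2]-125)
print("yaw",np.degrees(np.arctan2(D[1],D[0])),"pitch up",np.degrees(np.arcsin(D[2])))
E
python3 line.py 3 | sed -n '/--/,$p'
```

```text
--
chute y -38 x,z off -1.9304295242266043 1.5739464277066304
chute y 38 x,z off -0.8190432351326528 1.637316829242863
chute y 75 x,z off -0.27797359438946984 1.668168208938127
chute y 100 x,z off 0.08761400070709485 1.689013735759275
chute y 150 x,z off 0.8187891909005753 1.7307047894015284
chute y 228 x,z off 1.9594224876022053 1.795742833083466
yaw -104.6378053323795 pitch up -0.047769309888121246
```

```bash
python3 -m creep '0 -0.05 0.05 0 0 -0.2 0.8; 0 -0.1 0.1 0 0 -0.4 0.8; 0 -0.13 0.15 0 0 -0.6 0.8; -0.2 -0.13 0.15 0 0 -0.6 0.8; -0.4 -0.13 0.15 0 0 -0.6 0.8; -0.6 -0.13 0.15 0 0 -0.6 0.8; -0.9 -0.13 0.15 0 0 -0.6 0.8; -1.2 -0.13 0.15 0 0 -0.6 0.8; -1.5 -0.13 0.15 0 0 -0.6 0.8; -1.8 -0.13 0.15 0 0 -0.6 0.8; -2.1 -0.13 0.15 0 0 -0.6 0.8; -2.3 -0.13 0.15 0 0 -0.6 0.8; -2.3 -0.13 0.15 0 0 -0.6 0.8; -2.3 -0.13 0.15 0 0 -0.6 0.8; -2.3 -0.13 0.15 0 0 -0.6 0.8'
python3 look.py 4; python3 line.py 4 | sed -n '/--/,$p'
```

```text
time: 9.0
tool_pos: [643.4, 69.5, 105.1]
tcp_rot: [179.9, 0.0, 76.8]
ft_force: [-0.7, -0.3, -0.2]
finger_gap: 15.1
[643.39984177  69.52220227 105.09454394] [1.79920549e+02 1.92490253e-02 7.67920132e+01] [-0.7261578  -0.32302743 -0.24329619] [ 0.12760206 -0.03919264 -0.03075422] 15.106664230917538Traceback (most recent call last):
  File "line.py", line 22, in <module>
    f=np.polyfit(o[g,0],o[g,1]-o[g,3],1);print("fit offset px at first/last col",np.polyval(f,[o[0,0],o[-1,0]]))
    raise TypeError("expected non-empty vector for x")
TypeError: expected non-empty vector for x
```

View pics/top4z.png

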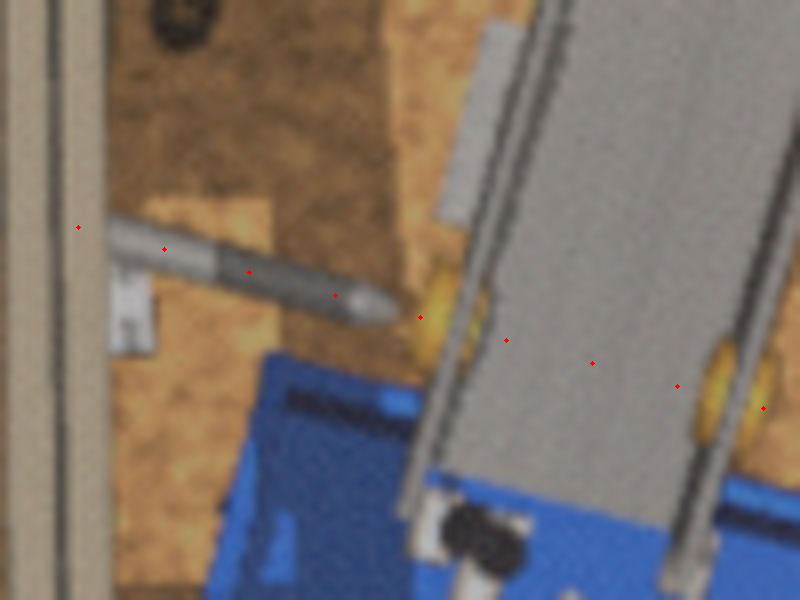

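View pics/scene4z.png

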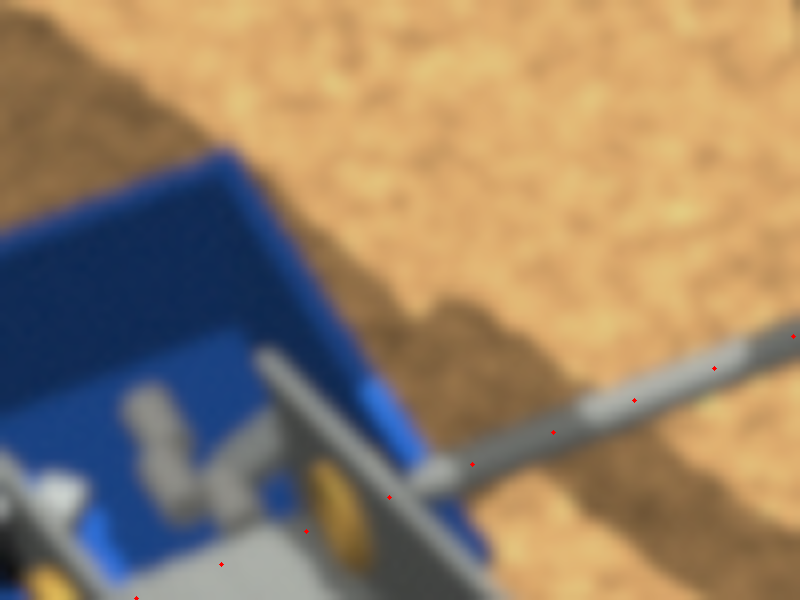

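The rod is aligned in both views (top tip at (390,310) on the dotted axis). Entering the first bushing slowly.

```bash
python3 -m creep '-0.2 0 0 0 0 0 0.8; -0.4 0 0 0 0 0 0.8; -0.6 0 0 0 0 0 0.8; -0.8 0 0 0 0 0 0.8; -1 0 0 0 0 0 0.8; -1.2 0 0 0 0 0 0.8; -1.4 0 0 0 0 0 0.8; -1.4 0 0 0 0 0 0.8'
python3 -m creep '-0.2 0 0 0 0 0 0.8; -0.4 0 0 0 0 0 0.8; -0.6 0 0 0 0 0 0.8; -0.8 0 0 0 0 0 0.8; -1 0 0 0 0 0 0.8; -1.2 0 0 0 0 0 0.8; -1.4 0 0 0 0 0 0.8; -1.4 0 0 0 0 0 0.8'
```

```text
time: 9.9
tool_pos: [640.1, 55.6, 105.1]
tcp_rot: [179.9, 0.0, 76.8]
ft_force: [-0.0, 0.4, -0.6]
finger_gap: 15.0
time: 10.7
tool_pos: [636.9, 41.6, 105.1]
tcp_rot: [179.9, 0.0, 76.8]
ft_force: [-0.2, 0.5, -0.9]
finger_gap: 15.3
```

```bash
python3 -m creep '-0.2 0 0 0 0 0 0.8; -0.4 0 0 0 0 0 0.8; -0.6 0 0 0 0 0 0.8; -0.8 0 0 0 0 0 0.8; -1 0 0 0 0 0 0.8; -1.2 0 0 0 0 0 0.8; -1.4 0 0 0 0 0 0.8; -1.6 0 0 0 0 0 0.8; -1.8 0 0 0 0 0 0.8; -2 0 0 0 0 0 0.8;  -2.2 0 0 0 0 0 0.8; -2.2 0 0 0 0 0 0.8; -2.2 0 0 0 0 0 0.8'
sed -i 's/(310,160,100,75)/(340,170,80,60)/;s/(245,205,100,75)/(240,240,80,60)/' look.py; python3 look.py 5
```

```text
time: 12.0
tool_pos: [631.9, 20.2, 105.1]
tcp_rot: [179.9, 0.0, 76.8]
ft_force: [0.8, 0.0, -1.7]
finger_gap: 15.6
[631.86221872  20.18908443 105.14067016] [1.79920869e+02 2.88272458e-02 7.67571875e+01] [ 0.76165819  0.01187011 -1.70275606] [ 0.10732013 -0.04011011 -0.00464048] 15.58191112342207
```

View pics/top5z.png

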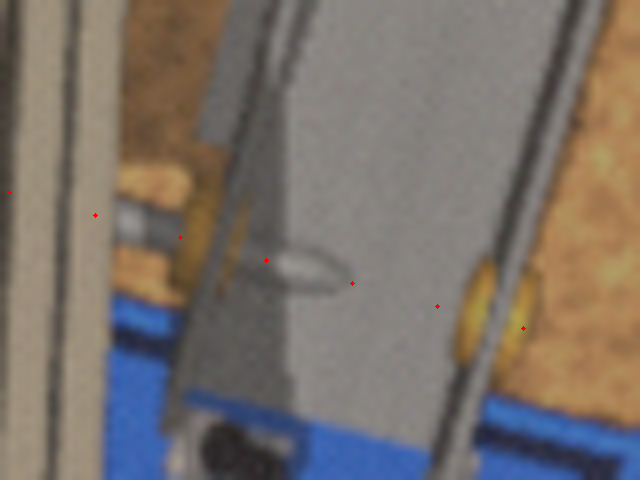

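View pics/scene5z.png

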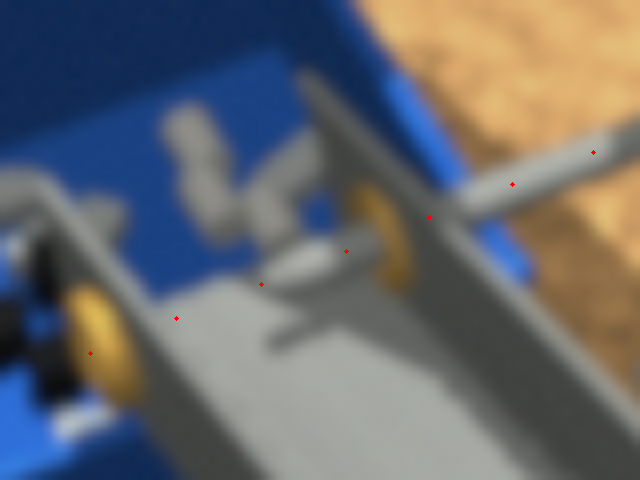

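The tip is at the channel middle, on axis (top crop (350,283)), with contact forces near zero. On through the second bushing.

```bash
python3 -m creep '-0.3 0 0 0 0 0 0.8; -0.6 0 0 0 0 0 0.8; -0.9 0 0 0 0 0 0.8; -1.2 0 0 0 0 0 0.8; -1.5 0 0 0 0 0 0.8; -1.8 0 0 0 0 0 0.8; -2.1 0 0 0 0 0 0.8; -2.4 0 0 0 0 0 0.8; -2.6 0 0 0 0 0 0.8; -2.8 0 0 0 0 0 0.8; -2.8 0 0 0 0 0 0.8'
python3 -m creep '-0.2 0 0 0 0 0 0.8; -0.4 0 0 0 0 0 0.8; -0.6 0 0 0 0 0 0.8; -0.8 0 0 0 0 0 0.8; -1 0 0 0 0 0 0.8; -1.2 0 0 0 0 0 0.8; -1.4 0 0 0 0 0 0.8; -1.4 0 0 0 0 0 0.8'
```

```text
time: 13.2
tool_pos: [625.4, -7.2, 105.1]
tcp_rot: [179.9, 0.0, 76.8]
ft_force: [-0.3, -0.9, -0.9]
finger_gap: 14.7
time: 14.0
tool_pos: [622.1, -21.2, 105.1]
tcp_rot: [179.9, 0.0, 76.7]
ft_force: [-0.2, 0.2, -1.2]
finger_gap: 15.1
```

```bash
python3 -m creep '-0.2 0 0 0 0 0 0.8; -0.4 0 0 0 0 0 0.8; -0.6 0 0 0 0 0 0.8; -0.8 0 0 0 0 0 0.8; -1 0 0 0 0 0 0.8; -1.2 0 0 0 0 0 0.8; -1.4 0 0 0 0 0 0.8; -1.6 0 0 0 0 0 0.8; -1.8 0 0 0 0 0 0.8; -2 0 0 0 0 0 0.8;  -2.2 0 0 0 0 0 0.8; -2.5 0 0 0 0 0 0.8; -2.7 0 0 0 0 0 0.8; -2.7 0 0 0 0 0 0.8; -2.7 0 0 0 0 0 0.8'
python3 look.py 6
```

```text
time: 15.5
tool_pos: [616.0, -47.5, 105.2]
tcp_rot: [179.9, 0.0, 76.7]
ft_force: [-0.3, -0.3, -1.5]
finger_gap: 15.0
[615.97395328 -47.49630503 105.19295986] [1.79918227e+02 3.34703280e-02 7.67266749e+01] [-0.2517533  -0.34619541 -1.51068881] [ 0.08776773 -0.13233474  0.02208451] 15.046238689912848
```

View pics/top6z.png

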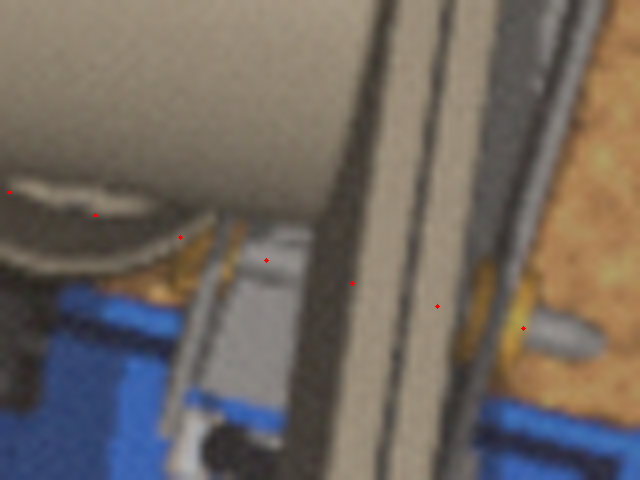

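View pics/scene6z.png

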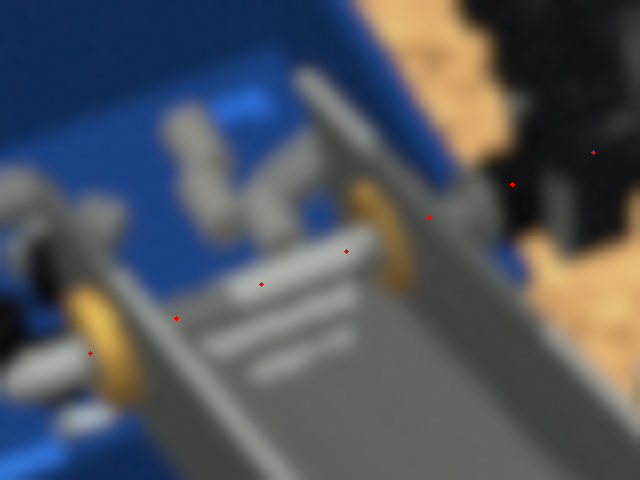

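View pics/scene6.png

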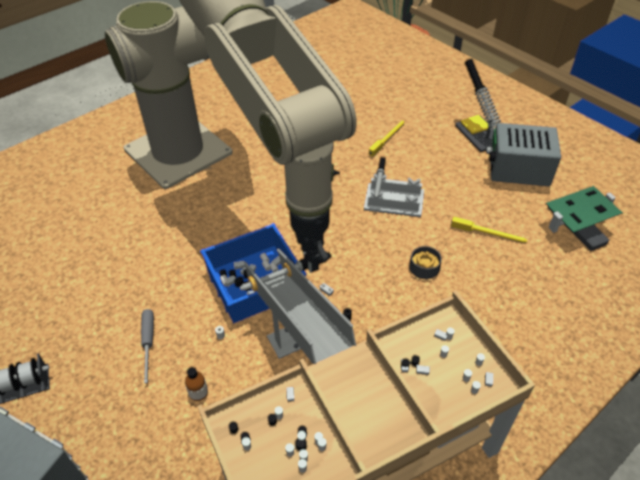

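The tip stands out at (600,343) in the top crop, about 20 mm beyond the second bushing's mouth. The rod runs on the dotted axis, and nothing else has moved. One short hold to settle, then hand in.

```bash
python3 -m creep '0 0 0 0 0 0 0.8; 0 0 0 0 0 0 0.8; 0 0 0 0 0 0 0.8; 0 0 0 0 0 0 0.8; 0 0 0 0 0 0 0.8'
python3 - <<'E'
from h import *
s=r.sense();print(s["tool_pos"],s["ft_force"],s["wrist_torque"],s["qd"],s["finger_gap"]);print(r.hand_in())
E
```

```text
time: 16.1
tool_pos: [616.0, -47.4, 105.2]
tcp_rot: [179.9, 0.0, 76.7]
ft_force: [-0.3, 0.9, -1.5]
finger_gap: 14.9
[615.97658623 -47.35705955 105.17096932] [-0.2864654   0.92452871 -1.52728798] [ 0.10174754 -0.04566857 -0.01344536] [-0.04505579  0.01383084 -0.04875141 -0.01953239  0.028848   -0.02255256] 14.867144738474929
the job is handed in; nothing more can be done
None
```

I lifted the long stop rod off the stand by its grip and slid it through both chute bushings from the left side. I handed the job in at about 16 s, still gripping the rod; no verdict was reported.

**Last checks**
- **Tip:** it stands about 20 mm beyond the far bushing (8 mm needed). The collar's front face is about 11 mm outside the near one, worked out from the tool position.
- **Alignment and force:** the rod lay on the bushing axis in both camera views. Wrist force stayed under 2 N at every check during the insertion and while holding, little more than the rod's own weight. The arm was at rest and the finger gap steady at about 15 mm on the 16 mm grip.
- **Other things:** in the last scene picture the short rod, tote and the rest looked to be where they started. I checked this by eye and did not measure it.

**Disagreements**
- Chute direction: two measurements disagreed slightly, −13.9° from the shelf edge and −13.2° from the brass rings. I first used about −13.8°, then turned the tool 0.6° and ended between the two; the rod passed without resistance.
- Rod before insertion: it measured about 1.7 mm high, so I lowered it before entering the first bushing.
- Rod points: triangulating the grip and collar left about 2 mm of mismatch between the views, and put the grip about 10 mm above its known 50 mm height. I used the known height instead.

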